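# Pop open two push-to-open tray lids

### The job

The three clear lids on top of the stacked trays are push-to-open. With a fingertip press down the lid over the green frog clicker and the lid over the red top, each on the yellow thumb mark near its front edge, so that both spring ajar and stay ajar, and leave the lid over the silver bell shut. Nothing is picked up: the toys, the lidded mug and the salt shaker stay where they are.

Things in the scene. Friction and masses are not known exactly. Their poses are not given: they have to be found in the camera images.
- trays: stack of 3 clear trays, 130 (x) by 304 (y) by 148 mm high, fixed on the counter; origin: centre of its underside, -x its front (roughly towards the robot), +y its left. The top tray has three bays side by side, 100 mm pitch; blue felt floor 100 mm above the counter; 4 mm side walls and dividers end flush with the shut lids, the front wall at 134 mm
- bay0 (a point): centre of the floor of the left (+y) bay, under lid0, 100 mm above the counter; axes as the trays'. A toy that lies within 40 mm horizontally of it is in this bay
- lid0_press (a point): centre of the yellow thumb mark, 26 mm wide, on the upper face of lid0 (left (+y) bay): midway across the lid, 19 mm behind its front edge, 148 mm above the counter when shut. It moves with the lid; its axes are the trays' when the lid is shut (z out of the upper face)
- lid0 (a joint): rad; lid0, a clear plate 92 wide, 120 deep, 4 mm thick over the left (+y) bay, hinged at the rear 103 mm behind its mark, spring lifts its front. 0 = shut, latched. Pressed at the mark (4 N) it sinks; at 3 mm (-0.03) the catch lets go; firm stop at 6 mm (-0.06). As the finger rises the lid springs up and stays ajar at +0.35, front edge 42 mm higher. Once released it never latches again
- bay1 (a point): centre of the floor of the middle bay, under lid1, 100 mm above the counter; axes as the trays'. A toy that lies within 40 mm horizontally of it is in this bay
- lid1_press (a point): centre of the yellow thumb mark, 26 mm wide, on the upper face of lid1 (middle bay): midway across the lid, 19 mm behind its front edge, 148 mm above the counter when shut. It moves with the lid; its axes are the trays' when the lid is shut (z out of the upper face)
- lid1 (a joint): rad; lid1, a clear plate 92 wide, 120 deep, 4 mm thick over the middle bay, hinged at the rear 103 mm behind its mark, spring lifts its front. 0 = shut, latched. Pressed at the mark (4 N) it sinks; at 3 mm (-0.03) the catch lets go; firm stop at 6 mm (-0.06). As the finger rises the lid springs up and stays ajar at +0.35, front edge 42 mm higher. Once released it never latches again
- bay2 (a point): centre of the floor of the right (-y) bay, under lid2, 100 mm above the counter; axes as the trays'. A toy that lies within 40 mm horizontally of it is in this bay
- lid2_press (a point): centre of the yellow thumb mark, 26 mm wide, on the upper face of lid2 (right (-y) bay): midway across the lid, 19 mm behind its front edge, 148 mm above the counter when shut. It moves with the lid; its axes are the trays' when the lid is shut (z out of the upper face)
- lid2 (a joint): rad; lid2, a clear plate 92 wide, 120 deep, 4 mm thick over the right (-y) bay, hinged at the rear 103 mm behind its mark, spring lifts its front. 0 = shut, latched. Pressed at the mark (4 N) it sinks; at 3 mm (-0.03) the catch lets go; firm stop at 6 mm (-0.06). As the finger rises the lid springs up and stays ajar at +0.35, front edge 42 mm higher. Once released it never latches again
- frog: green plastic frog clicker, 44 by 40 by 25 mm high, loose in one of the three bays (which one varies); origin at the centre of its underside, its nose to its -x
- top: red plastic spinning top, 46 mm across and 34 mm high, standing loose on its blunt tip in another bay; origin at the centre of its underside
- bell: silver aluminium bell, 48 mm across and 33 mm high, loose in the remaining bay; origin at the centre of its underside
- mug: blue ceramic mug with a white lid and lid knob, 86 mm across and 118 mm high, with a handle to its own +y reaching 67 mm from its axis; stands on the counter at one side of the trays; origin at the centre of its underside
- shaker: dark wooden salt shaker with a steel cap, 44 mm across and 77 mm high, stands on the counter at the other side of the trays; origin at the centre of its underside

How it is judged:
At the end, for the whole second after the job is handed in: The lids over the frog and over the top stand ajar (joint above 0.3 rad), the lid over the bell is shut (within -0.02 and 0.05 rad), and the toys, mug and shaker are within 20 mm of where they began (((horizontal distance between bell and bay0 below 0.045 m and value of joint lid0 between -0.02 and 0.05 rad and value of joint each of lid1, lid2 above 0.3 rad) or (horizontal distance between bell and bay1 below 0.045 m and value of joint lid1 between -0.02 and 0.05 rad and value of joint each of lid0, lid2 above 0.3 rad) or (horizontal distance between bell and bay2 below 0.045 m and value of joint lid2 between -0.02 and 0.05 rad and value of joint each of lid0, lid1 above 0.3 rad)) and distance of each of frog, top, bell, mug, shaker from where it was at the start of the episode below 0.02 m); the robot touches nothing.
It fails at once if the lid over the bell springs open ((horizontal distance between bell and bay0 below 0.045 m and value of joint lid0 above 0.1 rad) or (horizontal distance between bell and bay1 below 0.045 m and value of joint lid1 above 0.1 rad) or (horizontal distance between bell and bay2 below 0.045 m and value of joint lid2 above 0.1 rad)).
It fails at once if a toy is lifted or moved out of its place by more than 25 mm (distance of any of frog, top, bell from where it was at the start of the episode above 0.025 m).
It fails at once if the mug or the shaker is lifted, tipped or pushed by more than 25 mm (distance of any of mug, shaker from where it was at the start of the episode above 0.025 m or angle between any of mug, shaker's own z axis and vertical above 0.4 rad).
It also fails if it takes over 40 s, if anything falls off the work surface, if the arm or the gripper's body presses on something with over 40 N, if the wrist force passes 120 N, or if a joint passes its speed limit or range.

### The arm

A 6-joint arm with a two-finger parallel gripper is mounted at the origin on the work surface. World frame = base frame: x ahead of the robot, y to its left, z up, the work surface at z = 0. Lengths are in m, angles in rad, forces in N, time in s.
With the tool pointing down it reaches from about 0.35 to 0.775 m from the base axis. Payload 7.3 kg.
Tool frame: the origin (TCP) lies at the very end of the fingers, on their centre line; the grasp point (between the pads) lies 19 mm behind it (robot.tcp_to_grasp is the distance from the TCP to the grasp point, in m); z points along the fingers, y is the direction in which the jaws open and shut (so a half turn about z gives the same grasp; the last joint's range is limited). The gripper opens to 92 mm and grips with 3 to 60 N. Pads are 19 mm wide; open, the fingers measure 130 mm over their backs; the gripper's body (75 mm by 190 mm) begins 47 mm behind the grasp point.
Start: joints at [1.035, 0.342, 1.524, -0, 1.275, -0.146], TCP at [0.199, 0.486, 0.227] pointing down, gripper open.
Joint ranges: [-2.53, 2.53], [-0.77, 2.02], [0.04, 2.7], [-1, 4.14], [0.28, 2.66], [-3.11, 3.11]. Speed limits (rad/s): [2.57, 2.57, 3.14, 3.14, 3.14, 3.14].

### API

Orientations are given as [roll, pitch, yaw] about the fixed x, y, z axes, in that order (R = Rz(yaw) Ry(pitch) Rx(roll)).
In Python, from cell import robot gives the robot as it stands.
- The arm moves only by the tool arm_command, never from a script. Its argument "motion" is a list that holds one entry, the list of rows, each a list of 7 numbers: the turn, a rotation vector about the tool's x, y, z in units of 90 degrees (1.0 is 90 degrees), then the shift along the tool's x, y, z in units of 30 cm (1.0 is 30 cm), then the opening, from -1 (shut) to 1 (fully open). In form: [[[wx, wy, wz, tx, ty, tz, grip], ...]]. A call has 1 to 8 rows; each row is the pose to reach, as a shift and turn from the pose commanded when the call began, along the tool's axes at that moment; what a row does not reach only later rows make up. A row lasts 1/10 s, in which the tool goes at most 50 mm and 8.59 degrees, less where a joint would pass 70% of its speed; a pose out of reach is approached as far as the arm can. A call with a number of a shift or a turn outside -1 to 1 is refused whole. A call with a gripper value outside its range is refused whole. The fingers move at their own pace and stop on an object; "grip_force" is the grip in N (left out, the last holds). Time passes only in rows, so rows that repeat a pose let the fingers close. It gives the time, the measured TCP pose, the force and the opening at its end, in the units of the state.
- robot.observe(): the state, without advancing time (a new reading comes with each control period).
- robot.read_camera(name): name is "scene" or "top" or "wrist"; returns a dict with "image" (420x560x3 uint8, red, green, blue), "z_map" (420x560 float32, m along the optical axis (not along the pixel's ray), 0 where there is no reading), "fov_y" (degrees; the focal length in pixels is half the picture's height over the tangent of half this angle, whatever the lens; pixels are square), "cx", "cy" (the principal point, pixels), "k1" (the pictures are not rectified: a ray, as slopes to the right and down, at radius r is drawn at 1 + k1 r^2 times it, then the intrinsics apply), "cam_to_world" (4x4, takes a point from camera to world coordinates). Camera axes: x right, y down, z forward; pixel columns grow to the right and rows downward; lengths in m; the calibration is good to about 2 mm. A picture is of the moment at which its call begins.
- robot.hand_in(): hands the job in, once; it reports no verdict.
The state is a dict: "time": time; "qpos": joint angles; "qvel": joint speeds; "joint_efforts": joint torques, N m; "tool_pos": TCP position; "tool_rot": TCP orientation; "contact_force": force on the tool from outside, world axes, zero at the start; "torque": the same for the moment, N m; "opening": finger opening in m.
Only numpy, scipy, OpenCV 4.12 (cv2) and the standard library are available. Lean on these libraries where they do the work, as an engineer would, in place of code of your own. Each camera call takes 0.05 s, during which the arm holds its last target.

## Working session

There is one attempt and no reset: what is moved stays moved. The work goes in short steps, Python scripts to look and compute and a tool call to move; the robot and the scene stay as the last step left them, time stands still between calls to the robot, and variables do not carry over. Pictures are saved under pics/ and viewed, and the job is handed in when it is done.

Besides the shell and the picture viewer there is one more tool, called after "Request:" as a command line: name --argument value ..., lists and objects as JSON in quotes. arm_command: Moves the arm, as the interface text tells. Its arguments: {"type":"object","properties":{"motion":{"type":"array"},"grip_force":{"type":"number"}},"required":["motion"]}

```bash
mkdir -p pics
cat > h.py <<'E'
import numpy as np, cv2
from cell import robot
def cam(name,fn):
    d=robot.read_camera(name); cv2.imwrite(fn,d['image'][:,:,::-1]); np.save('/tmp/'+name+'.npy',d,allow_pickle=True); return d
def load(name): return np.load('/tmp/'+name+'.npy',allow_pickle=True).item()
def ray(d,u,v):
    f=210/np.tan(np.radians(d['fov_y'])/2)
    K=np.array([[f,0,d['cx']],[0,f,d['cy']],[0,0,1]])
    p=cv2.undistortPoints(np.array([[[u,v]]],float),K,np.array([d['k1'],0,0,0,0.]),).ravel()
    M=d['cam_to_world']; return M[:3,3],M[:3,:3]@np.array([p[0],p[1],1.])
def atz(d,u,v,z):
    o,r=ray(d,u,v); return o+r*(z-o[2])/r[2]
def depth(d,u,v):
    o,r=ray(d,u,v); return o+r*d['z_map'][int(round(v)),int(round(u))]
E
python3 - <<'E'
from h import *
print(robot.observe())
for n in ['scene','top','wrist']:
    d=cam(n,f'pics/{n}0.png'); print(n,d['fov_y'],d['k1'],d['cam_to_world'][:3,3])
E
```

```text
{'time': 0.0, 'qpos': array([ 1.03501155e+00,  3.42724024e-01,  1.52500658e+00, -1.09333120e-05,
        1.27538596e+00, -1.45996788e-01]), 'qvel': array([ 0.0001187 ,  0.00044072, -0.00087865,  0.0024196 , -0.00017246,
        0.00163091]), 'joint_efforts': array([ 1.31498462e-03, -4.31244099e+01, -2.44220674e+01,  7.19234138e-02,
        5.59836463e-02, -1.52170383e-04]), 'tool_pos': array([0.19927096, 0.48528046, 0.22604793]), 'tool_rot': array([-3.14008343e+00, -2.11353270e-04,  2.75180770e+00]), 'contact_force': array([-0.78216815, -0.29675473,  0.26216177]), 'torque': array([-0.00234327,  0.02347002,  0.07183903]), 'opening': 0.0914696476719032}
scene 51.98725189035015 -0.13777532305400925 [1.08064248 0.39488347 0.84700658]
top 54.0304904476484 -0.11687319136158417 [0.46814831 0.01918887 0.94257534]
wrist 65.20223762791542 -0.06409919620701454 [0.12422081 0.51690504 0.38360079]
```

View pics/top0.png

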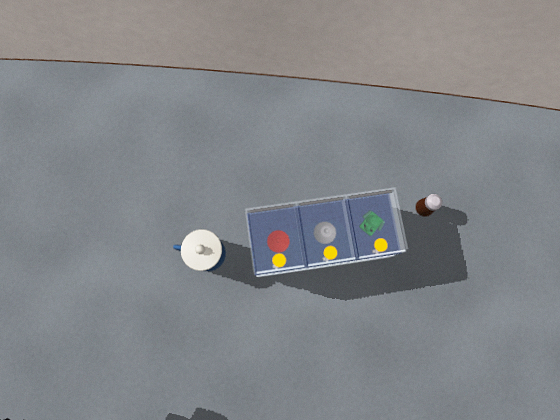

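View pics/scene0.png

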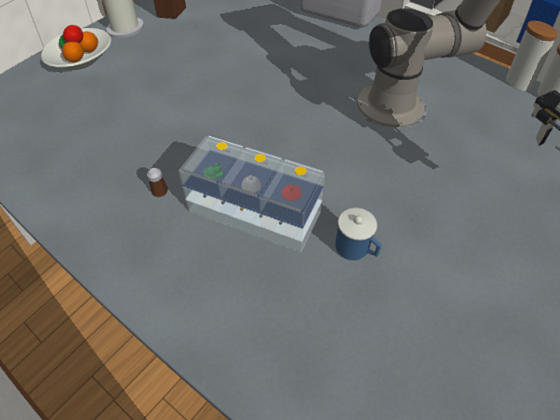

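The top view shows the red top in the left bay, mark near (279,261). The silver bell is in the middle bay, mark (330,253), and the green frog is in the right bay, mark (381,245). The mug is at (201,250) and the shaker at (430,204). The scene view shows the same order.

Run:
```python
from h import *
for n in ['top','scene']:
    d=load(n); im=d['image']
    hsv=cv2.cvtColor(im,cv2.COLOR_RGB2HSV)
    m=cv2.inRange(hsv,(22,180,150),(32,255,255))
    k,_,st,c=cv2.connectedComponentsWithStats(m)
    P=[]
    for i in range(1,k):
        if st[i,4]>30:
            p=atz(d,*c[i],0.148); P.append(p); print(n,c[i].round(1),st[i,4],p.round(4),depth(d,*c[i]).round(4))
    P=[p for p in P if .3<p[0]<.7]; P.sort(key=lambda p:-p[1])
    for a,b in zip(P,P[1:]): print(np.linalg.norm(a-b))
    v=P[0]-P[-1]; print('yaw',np.arctan2(-v[0],v[1]))
d=load('top')
for n,p in dict(mug=(201,250),shaker=(433,201)).items(): print(n,depth(d,*p))
M=load('wrist')['cam_to_world']; print(M)
```

```text
top [380.4 244.6] 125 [ 0.5766 -0.1672  0.148 ] [ 0.5766 -0.1672  0.1482]
top [330.  252.2] 136 [ 0.5521 -0.0702  0.148 ] [ 0.5521 -0.0702  0.148 ]
top [278.9 259.7] 135 [0.5275 0.0264 0.148 ] [0.5275 0.0264 0.1483]
0.09970515377666626
0.10005081624130926
yaw 0.24850586341455963
scene [221.3 145.6] 51 [ 0.5773 -0.1711  0.148 ] [ 0.577  -0.1715  0.1475]
scene [259.6 157.6] 57 [ 0.5526 -0.0741  0.148 ] [ 0.5524 -0.0743  0.1478]
scene [300.  170.3] 66 [0.5276 0.0224 0.148 ] [0.5279 0.0226 0.1483]
0.09968900468614221
0.1001075135923775
yaw 0.25133090802940344
mug [0.53248874 0.18492342 0.11630266]
shaker [ 0.69284812 -0.29459866  0.0777541 ]
[[ 0.38006155  0.88302703  0.27534792  0.12422081]
 [ 0.92496038 -0.36243581 -0.1144053   0.51690504]
 [-0.00122703  0.29816698 -0.95451294  0.38360079]
 [ 0.          0.          0.          1.        ]]
```

```bash
cat >> h.py <<'E'
from scipy.spatial.transform import Rotation as Ro
def plan(p,yaw=None):
    s=robot.observe(); R=Ro.from_euler('xyz',s['tool_rot'])
    t=R.inv().apply(np.array(p)-s['tool_pos'])/0.3
    w=np.zeros(3)
    if yaw is not None: w=(R.inv()*Ro.from_euler('xyz',[np.pi,0,yaw])).as_rotvec()/(np.pi/2)
    print('pos',s['tool_pos'].round(4),'rot',s['tool_rot'].round(4),'F',s['contact_force'].round(2),'t',s['time'],'\nturn',w.round(4),'shift',t.round(4))
E
python3 -c "
from h import *
plan((.5275,.0245,.23),.25+np.pi)
plan((.36,.26,.23),.25+np.pi)"
```

```text
pos [0.1993 0.4854 0.2262] rot [-3.1405e+00 -1.0000e-04  2.7518e+00] F [-0.08 -0.24 -0.57] t 0.15 
turn [-6.000e-04 -3.000e-04 -4.073e-01] shift [-1.5956 -1.0054 -0.0117]
pos [0.1993 0.4854 0.2262] rot [-3.1405e+00 -1.0000e-04  2.7518e+00] F [-0.08 -0.24 -0.57] t 0.15 
turn [-6.000e-04 -3.000e-04 -4.073e-01] shift [-0.7808 -0.4915 -0.0122]
```

Request:
arm_command --motion '[[[0,0,-0.2,-0.4,-0.25,-0.01,-1],[0,0,-0.407,-0.78,-0.49,-0.012,-1],[0,0,-0.407,-0.78,-0.49,-0.012,-1],[0,0,-0.407,-0.78,-0.49,-0.012,-1],[0,0,-0.407,-0.78,-0.49,-0.012,-1],[0,0,-0.407,-0.78,-0.49,-0.012,-1],[0,0,-0.407,-0.78,-0.49,-0.012,-1],[0,0,-0.407,-0.78,-0.49,-0.012,-1]]]'

```text
time: 0.95
tool_pos: [0.3605, 0.2599, 0.2302]
tool_rot: [3.141, -0.0, -2.896]
contact_force: [0.2, 0.4, 0.2]
opening: 0.0322
```

```bash
python3 -c "
from h import *
plan((.5275,.0245,.23),.25+np.pi);print(robot.observe()['opening'])"
```

```text
pos [0.3605 0.2599 0.2302] rot [ 3.1413e+00 -5.0000e-04 -2.8957e+00] F [0.15 0.41 0.22] t 0.95 
turn [ 0.0002 -0.0003 -0.0026] shift [-3.489e-01 -8.966e-01  2.000e-04]
0.03224687048858057
```

Request:
arm_command --motion '[[[0,0,-0.003,-0.349,-0.897,0,-1],[0,0,-0.003,-0.349,-0.897,0,-1],[0,0,-0.003,-0.349,-0.897,0,-1],[0,0,-0.003,-0.349,-0.897,0,-1],[0,0,-0.003,-0.349,-0.897,0,-1],[0,0,-0.003,-0.349,-0.897,0,-1],[0,0,-0.003,-0.349,-0.897,0,-1],[0,0,-0.003,-0.349,-0.897,0,-1]]]'

```text
time: 1.75
tool_pos: [0.5277, 0.0272, 0.2297]
tool_rot: [3.14, -0.001, -2.887]
contact_force: [0.1, 0.7, -0.3]
opening: 0.0002
```

```bash
python3 -c "
from h import *
d=cam('wrist','pics/w1.png'); d=cam('top','pics/t1.png')
plan((.5275,.0245,.155),.25+np.pi);print(robot.observe()['opening'])
d=load('wrist'); im=d['image']
m=cv2.inRange(cv2.cvtColor(im,cv2.COLOR_RGB2HSV),(22,180,120),(32,255,255))
k,_,st,c=cv2.connectedComponentsWithStats(m)
for i in range(1,k):
    if st[i,4]>30: print(st[i],c[i].round(1),atz(d,*c[i],.148).round(4))
"
```

```text
pos [0.5272 0.0279 0.2301] rot [ 3.1406e+00 -7.0000e-04 -2.8851e+00] F [0.63 0.53 0.11] t 1.85 
turn [ 0.0006 -0.0005  0.0041] shift [ 0.0017 -0.0116  0.2504]
0.0005284239429943713
```

View pics/w1.png

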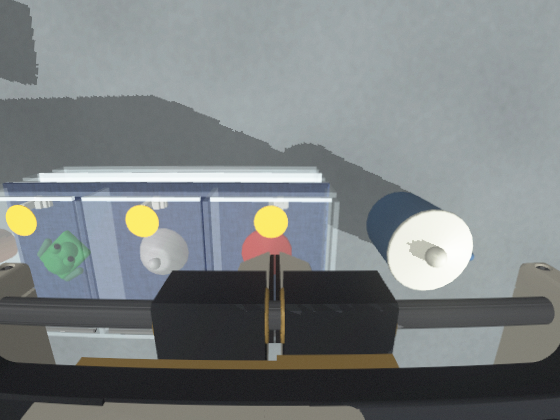

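The wrist view shows the shut fingers at the bottom centre. The marks are at (271,221) over the red top, (142,221) over the bell and (22,220) over the frog.

```bash
python3 -c "
from h import *
d=load('wrist')
for p in [(271,221.5),(142,221),(22,220.5)]: print(atz(d,*p,.148).round(4), depth(d,*p).round(4))
"
```

```text
[0.5277 0.0254 0.148 ] [0.528  0.0255 0.1472]
[ 0.5526 -0.0716  0.148 ] [ 0.5528 -0.0717  0.1475]
[ 0.5773 -0.1676  0.148 ] [ 0.5775 -0.1679  0.1476]
```

Request:
arm_command --motion '[[[0,0,0.003,0.001,-0.008,0.13,-1],[0,0,0.003,0.001,-0.008,0.25,-1],[0,0,0.003,0.001,-0.008,0.25,-1],[0,0,0.003,0.001,-0.008,0.25,-1]]]'

```text
time: 2.25
tool_pos: [0.5281, 0.0248, 0.1561]
tool_rot: [3.141, -0.0, -2.89]
contact_force: [0.1, -0.5, 0.3]
opening: 0.0003
```

```bash
python3 -c "
from h import *
plan((.5277,.0250,.1435))"
```

```text
pos [0.5281 0.0248 0.1561] rot [ 3.1412e+00 -2.0000e-04 -2.8902e+00] F [ 0.12 -0.48  0.29] t 2.25 
turn [0. 0. 0.] shift [0.001  0.0011 0.0421]
```

Request:
arm_command --motion '[[[0,0,0,0,0,0.02,-1],[0,0,0,0,0,0.03,-1],[0,0,0,0,0,0.036,-1],[0,0,0,0,0,0.042,-1],[0,0,0,0,0,0.042,-1]]]'

```text
time: 2.75
tool_pos: [0.5291, 0.0236, 0.1433]
tool_rot: [-3.141, 0.002, -2.892]
contact_force: [2.0, 2.9, 3.9]
opening: 0.0002
```

Request:
arm_command --motion '[[[0,0,0,0,0,0.003,-1],[0,0,0,0,0,0.003,-1],[0,0,0,0,0,-0.05,-1],[0,0,0,0,0,-0.15,-1],[0,0,0,0,0,-0.25,-1],[0,0,0,0,0,-0.36,-1],[0,0,0,0,0,-0.36,-1],[0,0,0,0,0,-0.36,-1]]]'

```text
time: 3.55
tool_pos: [0.5279, 0.0231, 0.2505]
tool_rot: [-3.141, -0.001, -2.892]
contact_force: [-0.7, 0.2, -1.1]
opening: 0.0004
```

```bash
python3 -c "
from h import *
d=cam('wrist','pics/w2.png'); d=cam('scene','pics/s2.png')
plan((.5773,-.1685,.25),.25+np.pi)
for p in [(300,170),(221.3,145.6)]: print(depth(d,*p))
"
```

```text
pos [0.5273 0.0233 0.2492] rot [ 3.1407 -0.0032 -2.8923] F [-0.42  0.16  0.2 ] t 3.65 
turn [ 0.0006 -0.002  -0.0004] shift [-0.0037 -0.6606 -0.0033]
[0.54888596 0.03657825 0.1756115 ]
[ 0.57888828 -0.16942939  0.1502757 ]
```

View pics/w2.png

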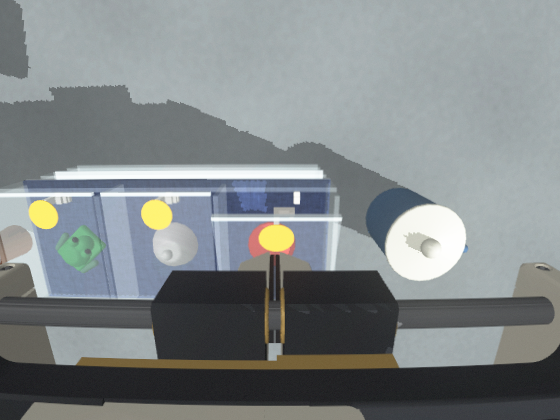

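View pics/s2.png

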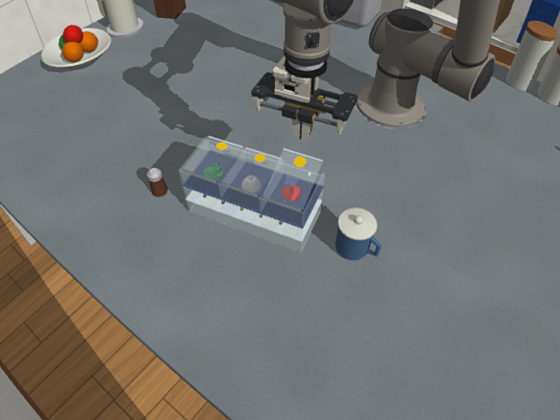

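Lid0 is ajar: its mark moved to (276,238) in the wrist view and its front edge is raised. The other two are still shut. Next I'll press lid2.

Request:
arm_command --motion '[[[0,0,0,-0.003,-0.2,-0.01,-1],[0,0,0,-0.003,-0.4,-0.01,-1],[0,0,0,-0.003,-0.58,-0.01,-1],[0,0,0,-0.003,-0.66,-0.003,-1],[0,0,0,-0.003,-0.66,-0.003,-1],[0,0,0,-0.003,-0.66,-0.003,-1],[0,0,0,-0.003,-0.66,-0.003,-1]]]'

```text
time: 4.35
tool_pos: [0.5775, -0.1672, 0.2506]
tool_rot: [3.14, -0.002, -2.892]
contact_force: [0.4, -0.6, -0.2]
opening: -0.0001
```

```bash
python3 -c "
from h import *
d=cam('wrist','pics/w3.png')
plan((.5773,-.1685,.156),.25+np.pi)
hsv=cv2.cvtColor(d['image'],cv2.COLOR_RGB2HSV)
m=cv2.inRange(hsv,(20,170,120),(35,255,255))
k,_,st,c=cv2.connectedComponentsWithStats(m)
for i in range(1,k):
    if st[i,4]>100: print(st[i],c[i].round(1),atz(d,*c[i],.148).round(4),depth(d,*c[i]).round(4))
"
```

```text
pos [ 0.5777 -0.1669  0.2511] rot [ 3.1404e+00 -1.0000e-03 -2.8908e+00] F [ 0.07  0.46 -0.02] t 4.4 
turn [ 0.0008 -0.0006  0.0005] shift [ 0.0023 -0.0054  0.3169]
```

View pics/w3.png

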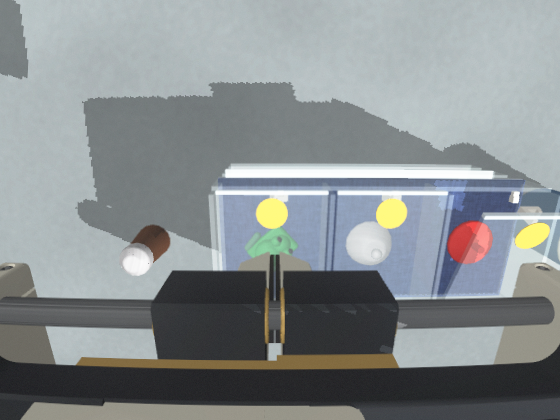

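The wrist view shows the frog lid's mark at (272,213), straight ahead of the fingers. The bell's mark is at (391,213) and the ajar lid0 is at the right edge.

Request:
arm_command --motion '[[[0,0,0,0.001,-0.005,0.13,-1],[0,0,0,0.001,-0.005,0.25,-1],[0,0,0,0.001,-0.005,0.315,-1],[0,0,0,0.001,-0.005,0.315,-1],[0,0,0,0.001,-0.005,0.315,-1]]]'

```text
time: 4.9
tool_pos: [0.5785, -0.1688, 0.1579]
tool_rot: [-3.141, 0.001, -2.891]
contact_force: [0.1, 0.2, 0.7]
opening: 0.0006
```

```bash
python3 -c "
from h import *
plan((.5773,-.1685,.1430))"
```

```text
pos [ 0.5785 -0.1688  0.1579] rot [-3.1413e+00  5.0000e-04 -2.8905e+00] F [0.1  0.2  0.74] t 4.9 
turn [0. 0. 0.] shift [0.0036 0.002  0.0498]
```

Request:
arm_command --motion '[[[0,0,0,0.002,0,0.025,-1],[0,0,0,0.002,0,0.036,-1],[0,0,0,0.002,0,0.043,-1],[0,0,0,0.002,0,0.05,-1],[0,0,0,0.002,0,0.05,-1]]]'

```text
time: 5.4
tool_pos: [0.5782, -0.1699, 0.1426]
tool_rot: [-3.141, 0.002, -2.892]
contact_force: [2.0, 1.2, 4.7]
opening: 0.0003
```

Request:
arm_command --motion '[[[0,0,0,0,0,0.003,-1],[0,0,0,0,0,0.003,-1],[0,0,0,0,0,-0.05,-1],[0,0,0,0,0,-0.15,-1],[0,0,0,0,0,-0.25,-1],[0,0,0,0,0,-0.4,-1],[0,0,0,0,0,-0.4,-1],[0,0,0,0,0,-0.4,-1]]]'

```text
time: 6.2
tool_pos: [0.5775, -0.1701, 0.2626]
tool_rot: [-3.141, 0.001, -2.892]
contact_force: [0.5, 0.1, -0.2]
opening: 0.0001
```

```bash
python3 -c "
from h import *
d=cam('wrist','pics/w4.png'); d=cam('scene','pics/s4.png'); d=cam('top','pics/t4.png')
s=robot.observe(); print(s['time'],s['tool_pos'],s['contact_force'])
for p in dict(mug=(201,250),shaker=(433,201)).values(): print(depth(d,*p))
"
```

```text
6.35 [ 0.57677546 -0.16970268  0.26029637] [ 0.08416961  0.1925047  -0.04201547]
[0.53246946 0.18487377 0.11655019]
[ 0.55763605 -0.10577846  0.59815628]
```

View pics/w4.png

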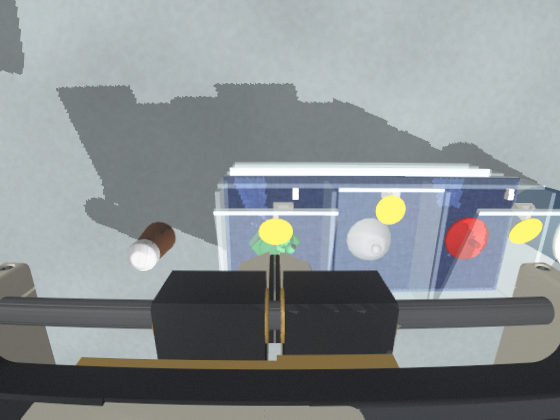

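View pics/s4.png

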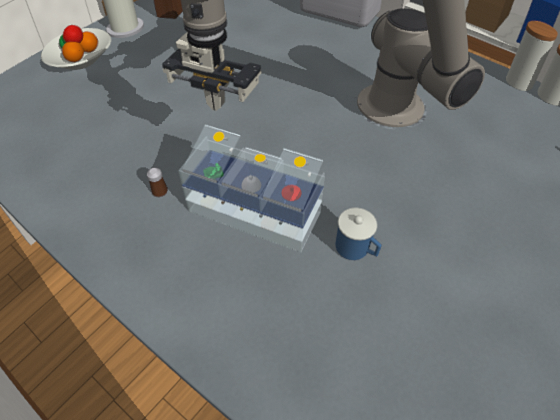

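Both outer lids are ajar, with their marks at (276,231) and (525,230) in the wrist view. The bell's lid is flat, with its mark at (390,210). I'll back the arm off and check the mark heights.

Request:
arm_command --motion '[[[0,0,0,0.1,0,-0.1,-1],[0,0,0,0.3,0,-0.2,-1],[0,0,0,0.4,0,-0.2,-1],[0,0,0,0.4,0,-0.2,-1],[0,0,0,0.4,0,-0.2,-1],[0,0,0,0.4,0,-0.2,-1]]]'

```text
time: 6.95
tool_pos: [0.4616, -0.1993, 0.3211]
tool_rot: [3.14, -0.001, -2.892]
contact_force: [0.5, -0.4, 0.4]
opening: 0.0006
```

```bash
python3 -c "
from h import *
for n in ['scene','top']:
    d=cam(n,f'pics/{n}5.png')
    hsv=cv2.cvtColor(d['image'],cv2.COLOR_RGB2HSV)
    for nm,lo,hi in [('mark',(22,180,150),(32,255,255)),('green',(50,80,40),(85,255,255)),('red',(0,180,120),(5,255,255))]:
        for e in [d]+([np.load('/tmp/x.npy',allow_pickle=True).item()] if 0 else []):
            k,_,st,c=cv2.connectedComponentsWithStats(cv2.inRange(hsv,lo,hi))
            for i in range(1,k):
                if st[i,4]>25 and c[i][0]>150: print(n,nm,c[i].round(1),st[i,4],depth(d,*c[i]).round(4))
s=robot.observe(); print(s['time'],s['tool_pos'],s['qvel'].round(3))
"
```

```text
scene mark [218.4 136.1] 69 [ 0.5844 -0.1686  0.1843]
scene mark [259.6 157.6] 57 [ 0.557  -0.0702  0.1538]
scene mark [299.4 161.2] 85 [0.5329 0.023  0.1811]
scene green [213.2 171.4] 180 [ 0.6534 -0.1241  0.1537]
top mark [384.1 238.7] 129 [ 0.5834 -0.1653  0.1832]
top mark [330.1 252.2] 135 [ 0.552  -0.0705  0.1474]
top mark [278.1 254.5] 131 [0.534  0.0285 0.1854]
top green [371.  223.1] 314 [ 0.6133 -0.142   0.1678]
7.05 [ 0.46192845 -0.19920177  0.32101609] [ 0.003 -0.001 -0.004 -0.001  0.002 -0.001]
```

View pics/top5.png

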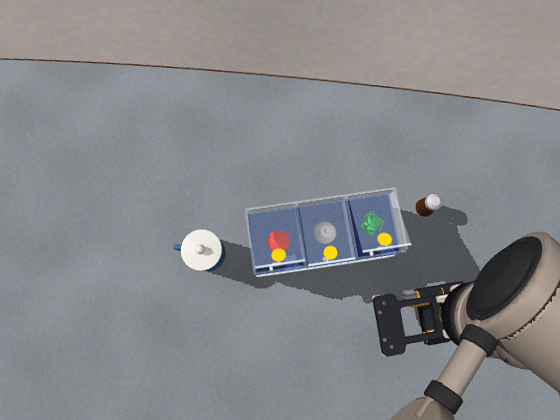

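The outer marks stand at about 183 mm, which is what an ajar lid should give. The bell's mark is still at about 148 mm and has not moved in the picture. The toys, mug and shaker are at their original pixels, and the arm is clear.

```bash
python3 -c "
from h import *
print(robot.hand_in())"
```

```text
the job is handed in; nothing more can be done
None
```

I pressed the thumb marks of lid0 (over the red top) and lid2 (over the green frog) with the shut fingertips, and both sprang ajar. I did not touch lid1, over the bell. I then backed the arm off clear and handed in just after 7 s; the hand-in reports no verdict.

**Lids:** in the last top picture, the marks on lid0 and lid2 were about 185 and 183 mm above the counter. A lid ajar at 0.35 rad should put its mark at about 183 mm. The bell's lid mark was at 147 mm and had not moved in the picture, so that lid is shut.

**Toys, mug and shaker:** by eye they are at the same places in the last top picture as in the first. The mug's measured position matched its starting one to within 1 mm before the last arm move. I took no second position for the shaker, because the arm blocked the view at that moment.

**Disagreements:**
- The scene camera read the bell's mark at 154 mm. I put this down to noise in a coarse view of a small mark, since its pixel position had not changed.
- The top and scene cameras disagreed by about 4 mm in y on where the marks were. The wrist camera read between them, and I aimed there.
- My automatic mark detection found nothing in the wrist pictures, so I read those pixels by eye.

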